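# Unlatch the brake-shoe case and put the finished shoe away

## Robot

A 6-joint arm with a two-finger parallel gripper is mounted at the origin on the work surface. World frame = base frame: x ahead of the robot, y to its left, z up, the work surface at z = 0. Lengths are in m, angles in rad, forces in N, time in s.
With the tool pointing down it reaches from about 0.35 to 0.775 m from the base axis. Payload 7.3 kg.
Tool frame: the origin (TCP) lies midway between the tips of the shut fingers; the grasp point (between the pads) lies 19 mm behind it (tcp_to_grasp is the distance from the TCP to the grasp point, in m); z points along the fingers, y is the line along which they close (so a half turn about z gives the same grasp; the last joint's range is limited). The gripper opens to 92 mm and grips with 3 to 60 N. Pads are 19 mm wide; open, the fingers measure 130 mm over their backs; the gripper's body (75 mm by 190 mm) begins 47 mm behind the grasp point.
Start: joints at [-1.27, 0.342, 1.524, -0, 1.275, -0.146], TCP at [0.227, -0.473, 0.227] pointing down, gripper open.
Joint ranges: [-2.53, 2.53], [-0.77, 2.02], [0.04, 2.7], [-1, 4.14], [0.28, 2.66], [-3.11, 3.11]. Speed limits (rad/s): [2.57, 2.57, 3.14, 3.14, 3.14, 3.14].

## Interface

Orientations are given as [roll, pitch, yaw] about the fixed x, y, z axes, in that order (R = Rz(yaw) Ry(pitch) Rx(roll)).
In Python, from cell import observe, read_camera, calibration, hand_in, tcp_to_grasp gives the robot as it stands.
- The arm moves only by the tool send_rows, never from a script. Its argument "targets" is a list of rows, each a list of 5 numbers: the opening, from 0 (shut) to 1 (fully open), then the shift along the world's x, y, z in m, then the turn about the world's z in rad. A call has 1 to 5 rows; each row shifts and turns the commanded pose from where the row before left it; what a row does not reach is not made up. A row lasts 1/10 s, in which the tool goes at most 50 mm and 8.59 degrees, less where a joint would pass 70% of its speed; a pose out of reach is approached as far as the arm can. A call is refused whole if a number of a shift passes 0.05 or a number of a turn 0.15, either way. A call with a gripper value outside its range is refused whole. The fingers move at their own pace and stop on an object; "grip_force" is the grip in N (left out, the last holds). Time passes only in rows, so rows that do not move let the fingers close. It gives the time, the measured TCP pose, the force, the opening and the grip force at its end, in the units of the state.
- observe(): the state, without advancing time (a new reading comes with each control period).
- read_camera(name): name is "scene" or "top" or "wrist"; returns (picture, depth): 400x640x3 uint8, red, green, blue; 400x640 float32, m along the optical axis (not along the pixel's ray), 0 where there is no reading.
- calibration(name): a dict with "intrinsics" (3x3 intrinsics, pixels), "world_to_cam" (4x4, takes a point from world to camera coordinates); the wrist camera has in their place "hand_eye" (4x4, takes a point from camera to tool coordinates, whose origin is the TCP and whose axes are the flange's). Camera axes: x right, y up, looking along -z (the intrinsics and any distortion apply to the point x, -y, -z); pixel columns grow to the right and rows downward; lengths in m; the calibration is good to about 2 mm. A picture is of the moment at which its call begins: read the wrist's pose just before it. calibration takes no time and is no camera call.
- hand_in(): hands the job in; it is judged then, once.
The state is a dict: "time": time; "qpos": joint angles; "qvel": joint speeds; "joint_efforts": joint torques, N m; "tool_pos": TCP position; "tool_rot": TCP orientation; "contact_force": force on the tool from outside, world axes, zero at the start; "torque": the same for the moment, N m; "opening": finger opening in m; "grip_force": force on a finger pad.
Only numpy, scipy, OpenCV 4.12 (cv2) and the standard library are available. Lean on these libraries where they do the work, as an engineer would, in place of code of your own. Each camera call takes 0.05 s, during which the arm holds its last target. There are 200 camera calls.

## Task

Swing the latch lever on the grey parts case fully clear of the lid, then open the lid until it stands upright or leans back. Lay the finished brake shoe, the one with the spacer stack on its stud, on the floor of the case's empty bay with its stud pointing up. Leave the lid standing open with the latch swung clear, and do not disturb the two bare shoes or the wrench.

Things in the scene. Friction and masses are not known exactly. Their poses are not given: they have to be found in the camera images.
- case: grey open-topped case fixed to the table, 150 (its x) x 240 (its y) x 65 mm high, walls and floor 5 mm thick. Origin: centre of the underside on the table; z up; -x is its front, towards the robot. A wall along its x at y = 0 parts it in two bays; the +y bay is full of brake shoes, the -y bay is empty. The closed lid's top is 73 mm above the table.
- bay (a point): centre of the floor of the empty bay, 5 mm above the table; clear floor 140 mm along the case's x, 112 mm along its y, rim 60 mm above this floor
- latch (a joint): angle of the latch lever about its upright pivot (rad): 0 = lying over the lid along the case's +x, grows as the lever swings outward to the case's +y side; stop at 1.9; the lever is clear of the lid from 1.4 on. Stays where it is left.
- latch_pivot (a point): the latch lever's upright pivot axis, at lever mid-height (79 mm above the table), on a bracket 18 mm in front of the case's front face and 85 mm to +y of its middle
- latch_peg (a point): middle of the free part of the upright steel peg on the lever's free end: 14 mm diameter, 55 mm from the pivot, standing from the lever's top (83 mm above the table) to 113 mm above the table; this point is 98 mm above the table. The lever is a steel bar 14 mm wide, 8 mm thick.
- lid (a joint): opening angle of the lid (rad): 0 = shut, 1.57 = upright, stop at 1.8. Stiff hinge: it stays where it is left; the bar needs about 4 N. The latch lever blocks it until swung clear.
- lid_bar (a point): middle of the round steel bar on the lid's front edge: 10 mm diameter, 90 mm free length along the case's y between its two posts, 35 mm out from the lid's edge with an open gap of 30 mm behind it; 70 mm above the table when shut
- lid_hinge (a point): middle of the lid's hinge line along the case's y, at the far (+x) rim, 185 mm from the bar; the lid is 8 mm thick, 150 x 240 mm
- shoe_done: the finished bicycle brake shoe: black block 72 (its x) x 18 (its y) x 16 mm high with an upright 6 mm steel stud on its middle up to 42 mm, carrying two 16 mm wide aluminium spacers and a nut (from 16 to 37 mm high). Origin: centre of the underside; z along the stud. 60 g.
- shoe_bare1: unfinished brake shoe, the same block with a bare thin stud; leave alone. Origin: centre of the underside
- shoe_bare2: another unfinished brake shoe with a bare stud; leave alone. Origin: centre of the underside
- wrench: small steel wrench, 140 mm long, lying on the table; leave alone

How it is judged:
On the way, in this order (a step that is already met when the one before it is completed fails the run):
1. the latch lever is swung clear of the lid (joint at 1.4 rad or more) with the lid still shut (value of joint latch above 1.4 rad and value of joint lid below 0.08 rad), for 0.1 s.
2. the lid is raised upright (1.4 rad or more) (value of joint lid above 1.4 rad), for 0.2 s.
At the end, for the whole second after the job is handed in: The lid stands open at 1.4 rad (80 degrees) or more, the latch lever is still swung out (1.35 rad or more), and the finished shoe lies at rest on the floor of the empty bay, stud up (within 0.2 rad, its underside within 7 mm of the bay floor) (value of joint lid above 1.4 rad and value of joint latch above 1.35 rad and x of shoe_done in the frame of case between -0.07 and 0.07 m and y of shoe_done in the frame of case between -0.115 and -0.003 m and z of shoe_done in the frame of case below 0.012 m and angle between shoe_done's own z axis and vertical below 0.2 rad and linear speed of shoe_done below 0.02 m/s); the robot touches nothing.
It fails at once if a bare shoe is moved more than 20 mm (distance of any of shoe_bare1, shoe_bare2 from where it was at the start of the episode above 0.02 m).
It fails at once if the wrench is moved more than 20 mm (distance of wrench from where it was at the start of the episode above 0.02 m).
It also fails if it takes over 72 s, if anything falls off the work surface, if the arm or the gripper's body presses on something with over 40 N, if the wrist force passes 120 N, or if a joint passes its speed limit or range.

## Working session

There is one attempt and no reset: what is moved stays moved. The work goes in short steps, Python scripts to look and compute and a tool call to move; the robot and the scene stay as the last step left them, time stands still between calls to the robot, and variables do not carry over. Pictures are saved under pics/ and viewed, at most 10 in all, crops included, and the job is handed in when it is done.

Besides the shell and the picture viewer there is one more tool, called after "Emit:" by a JSON object that holds its "name" and its "arguments". send_rows: Moves the arm, as the interface text tells. Its arguments: {"type":"object","properties":{"targets":{"type":"array","items":{"type":"array","items":{"type":"number"}}},"grip_force":{"type":"number"}},"required":["targets"]}

```bash
ls; mkdir -p pics
cat > h.py <<'E'
import numpy as np, cv2
from cell import observe, read_camera, calibration, hand_in
def cloud(name):
    pic,d=read_camera(name); c=calibration(name); K=np.array(c["intrinsics"])
    v,u=np.mgrid[0:400,0:640]
    P=np.stack([(u-K[0,2])/K[0,0]*d,-(v-K[1,2])/K[1,1]*d,-d],-1)
    T=np.linalg.inv(np.array(c["world_to_cam"]))
    W=P@T[:3,:3].T+T[:3,3]; W[d==0]=np.nan
    return pic,W
E
python3 - <<'E'
from h import *
for n in("top","scene"):
    p,W=cloud(n); np.save(n+".npy",W); cv2.imwrite(f"pics/{n}0.png",p[...,::-1])
    print(calibration(n).keys())
print(observe())
E
```

```text
pics
dict_keys(['intrinsics', 'world_to_cam'])
dict_keys(['intrinsics', 'world_to_cam'])
{'time': 0.1, 'qpos': array([-1.27001620e+00,  3.42629425e-01,  1.52490668e+00, -1.48833118e-05,
        1.27541180e+00, -1.45991540e-01]), 'qvel': array([-1.97194171e-04, -1.47698755e-03, -1.81048786e-03, -2.91135993e-04,
       -7.10729072e-05,  5.92779888e-04]), 'joint_efforts': array([ 1.45068796e-03, -4.32002378e+01, -2.44695336e+01,  7.18148053e-02,
        5.26445266e-02, -4.82162329e-05]), 'tool_pos': array([ 0.22674143, -0.47311145,  0.22613189]), 'tool_rot': array([-3.14024975e+00, -1.83071990e-04,  4.46775888e-01]), 'contact_force': array([ 0.52740977, -0.42543892, -0.28291856]), 'torque': array([-0.02256533,  0.02621913, -0.00273377]), 'grip_force': 0.0, 'opening': 0.0916560148761821}
```

View pics/top0.png

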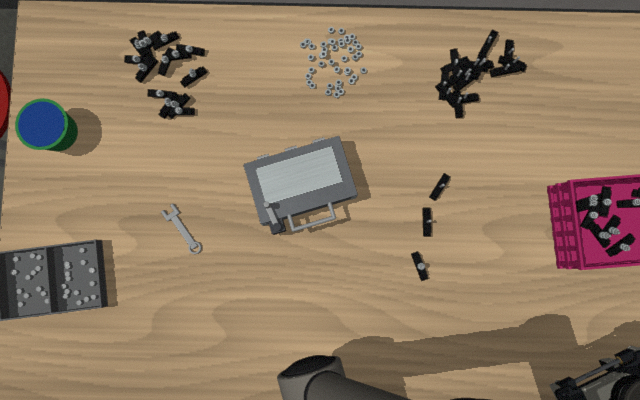

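View pics/scene0.png

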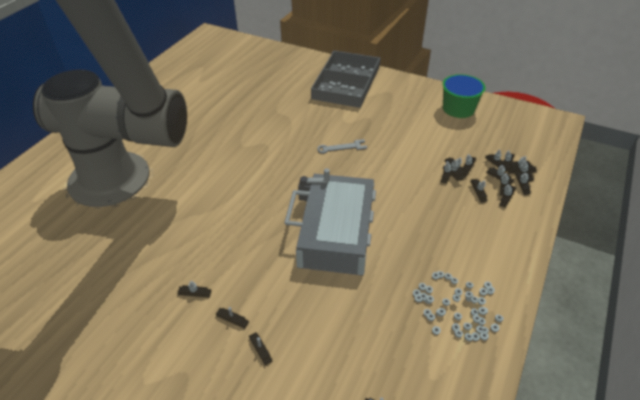

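The top view shows the case at about (303,185), the latch lever at (270,215), the bar at (313,218), the shoes at (440,186), (427,222) and (420,265), and the wrench at (183,230). The nearest shoe looks like the finished one, so I'll measure to check.

Run:
```python
from h import *
W=np.load("top.npy"); z=W[...,2]
v,u=np.mgrid[0:400,0:640]
def reg(a,b,c,d): return (u>=a)&(u<b)&(v>=c)&(v<d)
print("table",W[300,200],W[120,220])
m=reg(235,370,130,240)&(z>.066)&(z<.076)
n,l,s,_=cv2.connectedComponentsWithStats(m.astype(np.uint8)); k=1+np.argmax(s[1:,4]); m=cv2.morphologyEx((l==k).astype(np.uint8),cv2.MORPH_OPEN,np.ones((7,7)))>0
P=W[m][:,:2].astype(np.float32); r=cv2.minAreaRect(P*1000); print("lid",r,np.median(z[m]))
m=reg(235,370,180,240)&(z>.085); print("peg",m.sum(),np.median(W[m],0),W[m].min(0),W[m].max(0))
m=reg(285,345,205,235)&(z>.055); P=W[m]; print("bar px",len(P))
for n,b in dict(a=(428,455,170,204),b=(417,438,203,240),c=(408,433,248,285)).items():
    m=reg(*b)&(z>.008); P=W[m]; h=P[P[:,2]<.02]; t=P[P[:,2]>.022]
    print(n,len(P),cv2.minAreaRect((P[:,:2]*1000).astype(np.float32)),P[:,2].max(),len(t),t.mean(0) if len(t) else '')
    print(np.round(np.sort(P[:,2])[-12:],3))
# wrench
m=reg(155,210,195,255)&(z>.003);print("wrench",W[m].min(0),W[m].max(0))
big=cv2.imread("pics/top0.png"); a=cv2.resize(big[130:245,235:375],None,fx=3.9,fy=3.9,interpolation=cv2.INTER_CUBIC)
b=cv2.resize(big[165:285,405:465],None,fx=3.9,fy=3.9,interpolation=cv2.INTER_CUBIC)
H=max(a.shape[0],b.shape[0]);a=np.pad(a,((0,H-a.shape[0]),(0,0),(0,0)));b=np.pad(b,((0,H-b.shape[0]),(0,0),(0,0)))
cv2.imwrite("pics/crop.png",np.hstack([a,b]))
```

```text
table [ 0.33623569  0.33990398 -0.00057458] [ 0.79194692  0.3096533  -0.00868219]
lid ((0.0, 0.0), (0.0, 0.0), 0.0) nan
peg 68 [0.56088453 0.16863901 0.09318975] [0.50872695 0.1426332  0.08504281] [0.57350803 0.17960454 0.11646017]
bar px 548
a 205 ((626.3560180664062, -246.21351623535156), (18.828950881958008, 80.37142181396484), 58.5291633605957) 0.044130573565973163 13 [ 0.63017793 -0.24707366  0.0340543 ]
[0.023 0.025 0.027 0.03  0.034 0.035 0.039 0.04  0.04  0.04  0.044 0.044]
b 210 ((548.031982421875, -216.43890380859375), (24.691884994506836, 81.8825454711914), 84.92477416992188) 0.046878519009981856 10 [ 0.5410167  -0.21472867  0.03575032]
[0.022 0.022 0.022 0.022 0.03  0.032 0.036 0.039 0.04  0.043 0.046 0.047]
c 223 ((435.27276611328125, -206.81309509277344), (71.55001831054688, 36.77460479736328), 21.15580940246582) 0.047142466068108124 37 [ 0.43220571 -0.19681961  0.03385689]
[0.038 0.038 0.039 0.039 0.039 0.039 0.04  0.041 0.041 0.043 0.043 0.047]
wrench [0.44678439 0.32377052 0.00300305] [0.5959041  0.46163989 0.01370318]
  return _methods._mean(a, axis=axis, dtype=dtype,
  ret = ret.dtype.type(ret / rcount)
```

View pics/crop.png

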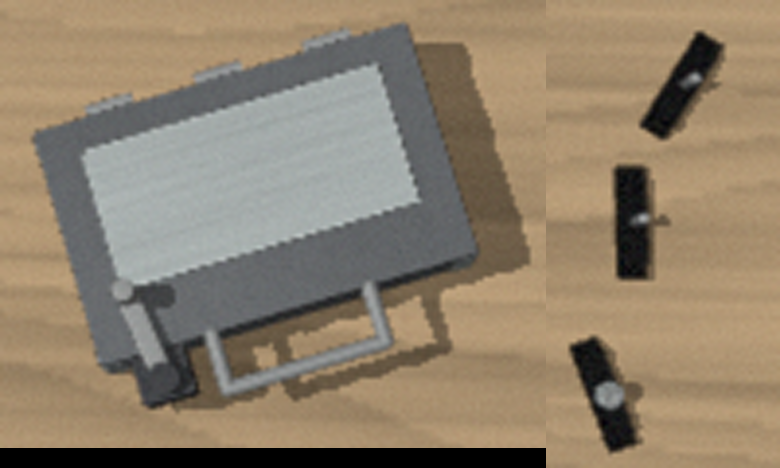

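Only the near shoe, at (421,266), has the wide spacer stack. The lid corners, peg, pivot and bar are clear in the crop, so I'll project those pixels onto planes at their known heights.

```bash
cat >> h.py <<'E'
def proj(name,u,v,z):
    c=calibration(name);K=np.array(c["intrinsics"]);T=np.linalg.inv(np.array(c["world_to_cam"]))
    r=T[:3,:3]@np.array([(u-K[0,2])/K[0,0],-(v-K[1,2])/K[1,1],-1]);o=T[:3,3]
    return o+r*(z-o[2])/r[2]
E
python3 - <<'E'
from h import *
f=lambda a,b,z:proj("top",235+a/3.9,130+b/3.9,z)
g=lambda a,b,z:proj("top",405+(a-546)/3.9,165+b/3.9,z)
C=np.array([f(*q,.073)[:2] for q in[(35,133),(407,23),(477,257),(103,368)]])
print(C, C.mean(0)); 
L=C[0]+C[3]-C[1]-C[2]; A=C[0]+C[1]-C[2]-C[3]; print("y ax",np.linalg.norm(L)/2,np.arctan2(-L[0],L[1]),"x ax",np.linalg.norm(A)/2,np.arctan2(A[1],A[0]))
yaw=(np.arctan2(-L[0],L[1])+np.arctan2(A[1],A[0]))/2
R=np.array([[np.cos(yaw),-np.sin(yaw)],[np.sin(yaw),np.cos(yaw)]]); c=C.mean(0)
for n,p in dict(peg=(-.038,.085),piv=(-.093,.085),bar=(-.11,0),bay=(0,-.06)).items(): print(n,c+R@p)
print("peg img",f(124,289,.113),"piv",f(166,376,.083),"bar ends",f(230,388,.073),f(390,341,.073))
D=np.array([g(*q,.016)[:2] for q in[(570,345),(598,336),(638,440),(612,451)]]); print(D,D.mean(0)); d=D[0]+D[1]-D[2]-D[3]; print("shoe yaw",np.arctan2(d[1],d[0]),np.linalg.norm(d)/2,"stud",g(609,394,.037))
E
```

```text
[[ 0.66466717  0.23335979]
 [ 0.7380333   0.00711472]
 [ 0.59423087 -0.03769616]
 [ 0.52190128  0.18740341]] [0.62970816 0.09754544]
y ax 0.23713879397074308 0.3122441535902343 x ax 0.15029978683188594 0.30674173427642387
peg [0.56762467 0.16693306]
piv [0.51523782 0.15018139]
bar [0.52493446 0.06404211]
bay [0.6479827  0.04039615]
peg img [0.56634613 0.17271269 0.113     ] piv [0.51737826 0.14858791 0.083     ] bar ends [0.51146755 0.11040491 0.073     ] [0.54195997 0.01431349 0.073     ]
[[ 0.46137627 -0.1768496 ]
 [ 0.46739351 -0.19447466]
 [ 0.40303736 -0.21958189]
 [ 0.39586646 -0.20328665]] [ 0.4319184 -0.1985482]
shoe yaw 0.3778343192668882 0.06986053658539663 stud [ 0.43169886 -0.19684793  0.037     ]
```

Emit:
{"name": "send_rows", "arguments": {"targets": [[0.6,0.023,0.0428,0,0],[0.6,0.023,0.0428,0,0],[0.6,0.023,0.0428,0,0],[0.6,0.023,0.0428,0,0],[0.6,0.023,0.0428,0,0]]}}

```text
time: 0.6
tool_pos: [0.3422, -0.2576, 0.2265]
tool_rot: [-3.141, 0.0, 0.446]
contact_force: [0.7, -0.7, 1.1]
opening: 0.0574
grip_force: 0.0
```

Emit:
{"name": "send_rows", "arguments": {"targets": [[0.6,0.023,0.0428,0,0],[0.6,0.023,0.0428,0,0],[0.6,0.023,0.0428,0,0],[0.6,0.023,0.0428,0,0],[0.6,0.023,0.0428,0,0]]}}

```text
time: 1.1
tool_pos: [0.4573, -0.0435, 0.2266]
tool_rot: [3.142, 0.0, 0.447]
contact_force: [0.7, -1.4, 0.5]
opening: 0.0551
grip_force: 0.0
```

Emit:
{"name": "send_rows", "arguments": {"targets": [[0.6,0.023,0.0428,0,0],[0.6,0.023,0.0428,0,0],[0.6,0.023,0.0428,0,0],[0.6,0.023,0.0428,0,0],[0.6,0,0,0,0]]}}

```text
time: 1.6
tool_pos: [0.5501, 0.1306, 0.2256]
tool_rot: [-3.14, -0.001, 0.452]
contact_force: [0.2, 0.2, -0.2]
opening: 0.0549
grip_force: 0.0
```

```bash
cat >> h.py <<'E'
from scipy.spatial.transform import Rotation as Ro
def wcloud():
    s=observe(); pic,d=read_camera("wrist"); c=calibration("wrist"); K=np.array(c["intrinsics"])
    v,u=np.mgrid[0:400,0:640]
    P=np.stack([(u-K[0,2])/K[0,0]*d,-(v-K[1,2])/K[1,1]*d,-d],-1)
    H=np.array(c["hand_eye"]); P=P@H[:3,:3].T+H[:3,3]
    W=P@Ro.from_euler("xyz",s["tool_rot"]).as_matrix().T+s["tool_pos"]; W[d==0]=np.nan
    return pic,W,s
E
python3 - <<'E'
from h import *
p,W,s=wcloud(); cv2.imwrite("pics/w1.png",p[...,::-1]); np.save("w1.npy",W)
print(s["tool_pos"]); z=W[...,2]
m=(z>.10)&(z<.125)&(np.hypot(W[...,0]-.567,W[...,1]-.169)<.04); print(m.sum(),np.median(W[m],0),W[m].min(0),W[m].max(0))
E
```

```text
[0.55014806 0.13062527 0.22562462]
250 [0.56939279 0.17514203 0.11294121] [0.56143804 0.16856801 0.10019905] [0.57505148 0.18233107 0.11535563]
```

View pics/w1.png

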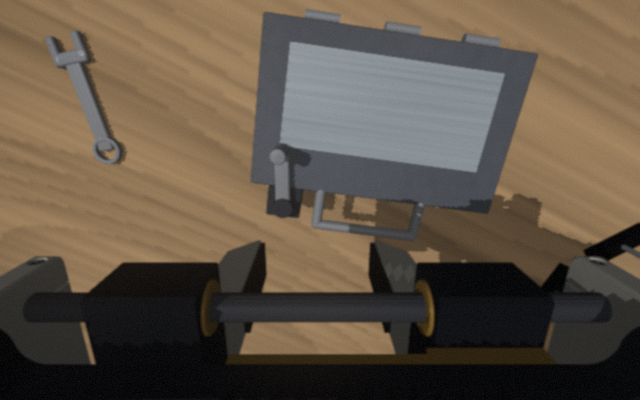

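The wrist view shows the peg at (277,156), the pivot at (284,208) and the bar from (313,226) to (418,236). I'll take the pivot and bar positions from its depth.

Run:
```python
from h import *
W=np.load("w1.npy")
for n,(u,v) in dict(piv=(284,208),lev=(281,180),barL=(330,228),barM=(365,231),barR=(405,235),c1=(262,16),c2=(534,55),c3=(488,210),c4=(254,181)).items():
    print(n,np.round(np.nanmedian(W[v-2:v+3,u-2:u+3].reshape(-1,3),0),4))
for u in (340,365,390):
    c=W[215:250,u]; k=c[:,2]>.06; print(u,np.round(c[k],3)[:12].tolist())
```

```text
piv [0.5191 0.1506 0.0849]
lev [0.5426 0.1644 0.0833]
barL [0.5164 0.0989 0.0744]
barM [0.5286 0.0656 0.0746]
barR [0.5428 0.027  0.0745]
c1 [0.6695 0.2524 0.0014]
c2 [0.7378 0.0122 0.0735]
c3 [ 0.6012 -0.034   0.0734]
c4 [0.5275 0.1883 0.0733]
340 [[0.525, 0.092, 0.07], [0.524, 0.092, 0.071], [0.524, 0.092, 0.074], [0.523, 0.091, 0.074], [0.523, 0.091, 0.075], [0.522, 0.091, 0.075], [0.521, 0.09, 0.076], [0.52, 0.09, 0.075], [0.519, 0.089, 0.074], [0.517, 0.088, 0.074]]
365 [[0.533, 0.067, 0.07], [0.533, 0.068, 0.073], [0.532, 0.067, 0.073], [0.531, 0.067, 0.073], [0.531, 0.067, 0.075], [0.53, 0.066, 0.074], [0.529, 0.066, 0.074], [0.528, 0.065, 0.074], [0.527, 0.065, 0.074], [0.526, 0.064, 0.074]]
390 [[0.541, 0.042, 0.069], [0.541, 0.042, 0.07], [0.54, 0.042, 0.072], [0.54, 0.043, 0.074], [0.539, 0.042, 0.074], [0.538, 0.042, 0.075], [0.537, 0.042, 0.076], [0.536, 0.041, 0.075], [0.535, 0.04, 0.075], [0.534, 0.039, 0.073], [0.577, 0.102, 0.232], [0.577, 0.102, 0.232]]
```

Emit:
{"name": "send_rows", "arguments": {"targets": [[0.6,0.018,0.044,0,0],[0.6,0,0,-0.04,0],[0.6,0,0,-0.02,0],[0.6,0,0,0,0]]}}

```text
time: 2.05
tool_pos: [0.5645, 0.1684, 0.1634]
tool_rot: [-3.14, 0.007, 0.446]
contact_force: [-0.3, -0.6, 0.4]
opening: 0.055
grip_force: 0.0
```

Emit:
{"name": "send_rows", "arguments": {"targets": [[0.6,0.004,0.007,-0.025,0],[0.6,0,0,-0.025,0],[0.6,0,0,-0.021,0],[0.6,0,0,0,0],[0.6,0,0,0,0]]}}

```text
time: 2.55
tool_pos: [0.5715, 0.1761, 0.0972]
tool_rot: [3.141, -0.001, 0.446]
contact_force: [-0.2, 0.9, 0.8]
opening: 0.0552
grip_force: 0.0
```

Emit:
{"name": "send_rows", "arguments": {"targets": [[0.6,-0.003,0,-0.006,0],[0.6,0,0,0,0],[0.2,0,0,0,0],[0.0,0,0,0,0],[0.0,0,0,0,0]], "grip_force": 12}}

```text
time: 3.05
tool_pos: [0.568, 0.1768, 0.09]
tool_rot: [3.141, -0.0, 0.447]
contact_force: [-0.2, 0.2, -0.1]
opening: 0.0359
grip_force: 0.0
```

Emit:
{"name": "send_rows", "arguments": {"targets": [[0.0,0,0,0,0],[0.0,0,0,0,0]]}}

```text
time: 3.25
tool_pos: [0.5679, 0.1768, 0.0898]
tool_rot: [3.141, -0.0, 0.447]
contact_force: [-0.3, 0.0, -0.0]
opening: 0.0194
grip_force: 0.0
```

Emit:
{"name": "send_rows", "arguments": {"targets": [[0,0,0,0,0],[0,0,0,0,0],[0,-0.004,0.0066,0,0.14],[0,-0.005,0.006,0,0.14],[0,0,0,0,0]]}}

```text
time: 3.75
tool_pos: [0.5588, 0.1902, 0.0898]
tool_rot: [3.142, -0.001, 0.729]
contact_force: [2.1, 1.7, -0.8]
opening: 0.0135
grip_force: 12.0
```

Gripped and moving freely, so I'll continue the arc.

Emit:
{"name": "send_rows", "arguments": {"targets": [[0,-0.0057,0.0053,0,0.14],[0,-0.0063,0.0044,0,0.14],[0,-0.007,0.0034,0,0.14],[0,-0.0074,0.0025,0,0.14],[0,0,0,0,0]]}}

```text
time: 4.25
tool_pos: [0.5324, 0.2064, 0.0899]
tool_rot: [3.141, -0.002, 1.287]
contact_force: [1.9, 6.6, -1.6]
opening: 0.0133
grip_force: 12.0
```

Emit:
{"name": "send_rows", "arguments": {"targets": [[0,-0.0076,0.0014,0,0.14],[0,-0.0078,0.0004,0,0.14],[0,-0.0077,-0.0008,0,0.14],[0,-0.0075,-0.0018,0,0.14],[0,0,0,0,0]]}}

```text
time: 4.75
tool_pos: [0.5006, 0.206, 0.0899]
tool_rot: [-3.141, -0.003, 1.847]
contact_force: [-3.0, 10.0, 1.0]
opening: 0.0137
grip_force: 12.0
```

Emit:
{"name": "send_rows", "arguments": {"targets": [[0,-0.0073,-0.0029,0,0.14],[0,0,0,0,0],[0,0,0,0,0]]}}

```text
time: 5.05
tool_pos: [0.4931, 0.203, 0.0898]
tool_rot: [-3.141, -0.004, 1.983]
contact_force: [-4.9, 9.4, 1.6]
opening: 0.0134
grip_force: 12.0
```

Emit:
{"name": "send_rows", "arguments": {"targets": [[0.5,0,0,0,0],[0.5,0,0,0,0],[0.5,0,0,0,0],[0.5,0,0,0.03,0],[0.5,0,0,0.04,-0.05]]}}

```text
time: 5.55
tool_pos: [0.4934, 0.2005, 0.1587]
tool_rot: [-3.136, -0.0, 1.934]
contact_force: [1.0, 0.5, -0.4]
opening: 0.0449
grip_force: 0.0
```

Emit:
{"name": "send_rows", "arguments": {"targets": [[0.24,0.009,-0.034,0,-0.043],[0.24,0.009,-0.034,0,0],[0.24,0.009,-0.034,0,0],[0.24,0.009,-0.034,0,0],[0.24,0,0,0,0]]}}

```text
time: 6.05
tool_pos: [0.5317, 0.0612, 0.1598]
tool_rot: [3.141, 0.002, 1.888]
contact_force: [-1.3, 1.6, 0.4]
opening: 0.0219
grip_force: 0.0
```

Emit:
{"name": "send_rows", "arguments": {"targets": [[0.24,0,0,-0.04,0],[0.24,0,0,0,0],[0.24,0,0,0,0]]}}

```text
time: 6.35
tool_pos: [0.53, 0.0656, 0.1197]
tool_rot: [-3.14, -0.001, 1.894]
contact_force: [0.1, 0.5, 0.5]
opening: 0.0222
grip_force: 0.0
```

Run:
```python
from h import *
p,W,s=wcloud(); cv2.imwrite("pics/w2.png",p[...,::-1]); np.save("w2.npy",W)
print(s["tool_pos"],s["tool_rot"],s["opening"])
```

```text
[0.53000557 0.06560071 0.11967096] [-3.13967609e+00 -7.28202940e-04  1.89364941e+00] 0.022204707205296062
```

View pics/w2.png

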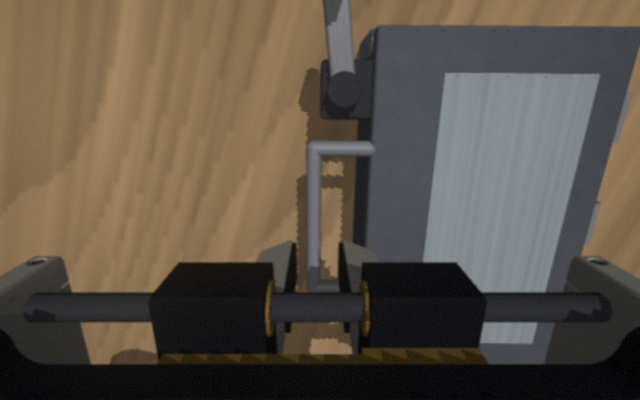

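The latch is swung clear and the bar (column 313) lies between the fingers (297–340). I'll check the lateral offset.

Run:
```python
from h import *
W=np.load("w2.npy"); s=observe(); R=Ro.from_euler("xyz",s["tool_rot"]).as_matrix()
for v in (180,210,235):
    r=W[v,300:345]; r=r[(r[:,2]>.06)&(r[:,2]<.085)]; L=(r-s["tool_pos"])@R; print(v,len(r),np.round(L[:,1].min(),4),np.round(L[:,1].max(),4),np.round(L[:,0].mean(),3),r[:,2].max(),r.mean(0))
```

```text
180 15 -0.0064 0.0027 0.031 0.07603570614930037 [0.51913135 0.0949205  0.07386063]
210 15 -0.0066 0.0027 0.011 0.07573995470642081 [0.52553816 0.07555777 0.07362492]
235 14 -0.0068 0.0021 -0.007 0.0756372780499382 [0.53076544 0.05869359 0.07416358]
```

Emit:
{"name": "send_rows", "arguments": {"targets": [[0.24,-0.002,-0.001,-0.02,0],[0.24,0,0,-0.022,0],[0.24,0,0,-0.021,0],[0.24,0,0,0,0],[0.0,0,0,0,0]], "grip_force": 20}}

```text
time: 6.9
tool_pos: [0.5293, 0.0646, 0.0581]
tool_rot: [3.14, 0.0, 1.894]
contact_force: [-0.1, 0.3, 0.4]
opening: 0.0179
grip_force: 0.0
```

Emit:
{"name": "send_rows", "arguments": {"targets": [[0,0,0,0,0],[0,0,0,0,0],[0,0,0,0,0]]}}

```text
time: 7.2
tool_pos: [0.5279, 0.0639, 0.0582]
tool_rot: [-3.141, 0.0, 1.894]
contact_force: [-5.3, -3.1, 3.1]
opening: 0.009
grip_force: 20.0
```

Emit:
{"name": "send_rows", "arguments": {"targets": [[0,0.0012,0.0004,0.015,0],[0,0.0012,0.0004,0.0154,0],[0,0.0071,0.0024,0.0295,0],[0,0,0,0,0]]}}

```text
time: 7.6
tool_pos: [0.5391, 0.0675, 0.1209]
tool_rot: [3.138, 0.002, 1.894]
contact_force: [-3.4, -3.1, 1.3]
opening: 0.0092
grip_force: 20.0
```

Emit:
{"name": "send_rows", "arguments": {"targets": [[0,0.0116,0.0038,0.028,0],[0,0.0158,0.0053,0.0255,0],[0,0,0,0,0]]}}

```text
time: 7.9
tool_pos: [0.5677, 0.0769, 0.1746]
tool_rot: [3.135, 0.002, 1.894]
contact_force: [-4.2, -2.0, 4.8]
opening: 0.0091
grip_force: 20.0
```

Emit:
{"name": "send_rows", "arguments": {"targets": [[0,0.0195,0.0065,0.0225,0],[0,0.0229,0.0076,0.0188,0],[0,0,0,0,0]]}}

```text
time: 8.2
tool_pos: [0.61, 0.0907, 0.2152]
tool_rot: [3.136, 0.002, 1.894]
contact_force: [-5.8, -3.3, 12.0]
opening: 0.0093
grip_force: 20.0
```

Emit:
{"name": "send_rows", "arguments": {"targets": [[0,0.0254,0.0084,0.0146,0],[0,0.0273,0.0091,0.0099,0],[0,0,0,0,0]]}}

```text
time: 8.5
tool_pos: [0.6633, 0.1083, 0.2386]
tool_rot: [3.135, 0.002, 1.894]
contact_force: [-1.0, -1.7, 10.7]
opening: 0.0091
grip_force: 20.0
```

Emit:
{"name": "send_rows", "arguments": {"targets": [[0,0.0286,0.0095,0.0051,0],[0,0.0288,0.0096,0.0001,0],[0,0,0,0,0],[0,0,0,0,0]]}}

```text
time: 8.9
tool_pos: [0.7197, 0.1272, 0.2421]
tool_rot: [3.136, 0.002, 1.894]
contact_force: [3.3, -1.4, 4.1]
opening: 0.0091
grip_force: 20.0
```

Emit:
{"name": "send_rows", "arguments": {"targets": [[0.35,0,0,0,0],[0.35,0,0,0,0],[0.35,0,0,0,0],[0.35,0,0,0.03,0],[0.35,0,0,0.03,0]]}}

```text
time: 9.4
tool_pos: [0.7171, 0.1272, 0.3004]
tool_rot: [-3.138, -0.001, 1.894]
contact_force: [0.7, -0.2, 1.0]
opening: 0.0321
grip_force: 0.0
```

Emit:
{"name": "send_rows", "arguments": {"targets": [[0.5,-0.03,-0.03,0,-0.15],[0.5,-0.03,-0.03,0,-0.15],[0.5,-0.03,-0.03,0,-0.15],[0.5,-0.03,-0.03,0,-0.15],[0.5,-0.03,-0.03,0,-0.15]]}}

```text
time: 9.9
tool_pos: [0.566, -0.0235, 0.3009]
tool_rot: [-3.141, 0.0, 1.138]
contact_force: [-0.1, -0.5, -0.2]
opening: 0.0456
grip_force: 0.0
```

Emit:
{"name": "send_rows", "arguments": {"targets": [[0.5,-0.03,-0.035,0,-0.15],[0.5,-0.03,-0.035,0,-0.15],[0.5,-0.03,-0.035,0,-0.15],[0.5,-0.03,-0.035,0,-0.15],[0.5,0,0,0,0]]}}

```text
time: 10.4
tool_pos: [0.4447, -0.1659, 0.3013]
tool_rot: [3.141, 0.002, 0.534]
contact_force: [0.5, -0.5, 0.4]
opening: 0.0462
grip_force: 0.0
```

Run:
```python
from h import *
p,W=cloud("top"); cv2.imwrite("pics/top1.png",p[...,::-1]); np.save("top1.npy",W)
s=observe(); print(s["tool_pos"],s["tool_rot"])
m=W[...,2]>.06; m[:, :235]=0; m[:,375:]=0; m[:60]=0
```

```text
[ 0.4462927  -0.16427913  0.30131767] [ 3.14138702e+00 -2.77233259e-05  5.39305986e-01]
```

View pics/top1.png

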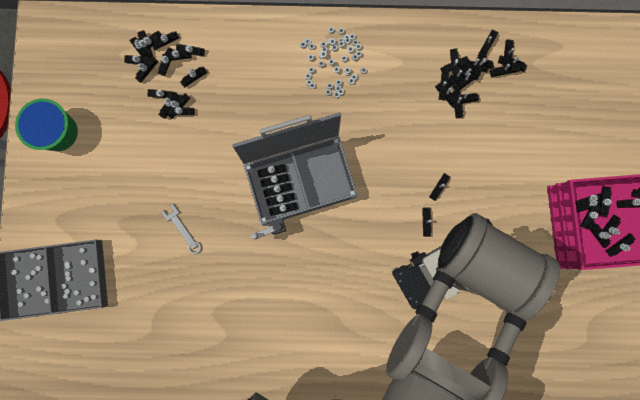

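The lid is leaning back (bar at (287,127)), the latch lever points outward at (262,233), and the bay at (325,175) is empty. I'll locate the finished shoe with the wrist camera next.

Run:
```python
from h import *
p,W,s=wcloud(); cv2.imwrite("pics/w3.png",p[...,::-1]); np.save("w3.npy",W)
z=W[...,2]; near=np.hypot(W[...,0]-.432,W[...,1]+.198)<.055
print(s["tool_pos"],near.sum())
m=near&(z>.012)&(z<.02); P=W[m]; print(m.sum(),cv2.minAreaRect((P[:,:2]*1000).astype(np.float32)))
m=near&(z>.033)&(z<.05); P=W[m]; print(m.sum(),P.mean(0) if len(P) else'',P[:,:2].min(0),P[:,:2].max(0))
```

```text
[ 0.4462927  -0.16427913  0.30131767] 9822
403 ((430.1183166503906, -199.45602416992188), (63.50689697265625, 18.06535530090332), 20.961688995361328)
59 [ 0.43361625 -0.19801558  0.03827759] [ 0.42798664 -0.2036162 ] [ 0.43840523 -0.1931634 ]
```

View pics/w3.png

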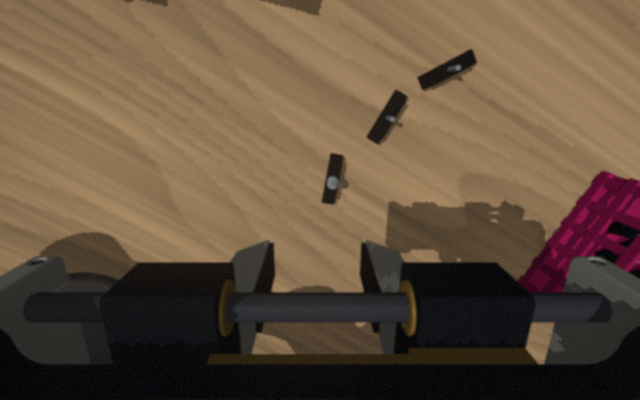

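Emit:
{"name": "send_rows", "arguments": {"targets": [[0.5,-0.014,-0.034,0,-0.09],[0.5,0,0,-0.045,-0.083],[0.5,0,0,-0.045,0],[0.5,0,0,-0.045,0],[0.5,0,0,-0.045,0]]}}

```text
time: 11.0
tool_pos: [0.4347, -0.1955, 0.1195]
tool_rot: [3.141, -0.001, 0.374]
contact_force: [0.3, 0.1, -1.0]
opening: 0.0458
grip_force: 0.0
```

Emit:
{"name": "send_rows", "arguments": {"targets": [[0.5,0,0,-0.03,0],[0.5,0,0,0,0],[0.5,0,0,0,0]]}}

```text
time: 11.3
tool_pos: [0.4348, -0.1961, 0.0915]
tool_rot: [-3.141, 0.0, 0.373]
contact_force: [0.6, -0.2, -0.2]
opening: 0.0458
grip_force: 0.0
```

Run:
```python
from h import *
p,W,s=wcloud(); R=Ro.from_euler("xyz",s["tool_rot"]).as_matrix()
print(s["tool_pos"],s["tool_rot"])
z=W[...,2]; near=np.hypot(W[...,0]-.432,W[...,1]+.198)<.055
for a,b in((.01,.02),(.034,.046)):
    P=W[near&(z>a)&(z<b)]
    if len(P): L=(P-s["tool_pos"])@R; print(len(P),np.percentile(L,[2,50,98],axis=0).round(4).tolist(),P.mean(0), cv2.minAreaRect((P[:,:2]*1000).astype(np.float32)))
```

```text
[ 0.43478082 -0.19613684  0.09149667] [-3.14128565e+00  1.82718456e-05  3.72784711e-01]
1417 [[-0.0359, -0.0074, 0.0737], [0.0089, 0.0011, 0.0755], [0.0315, 0.0099, 0.0813]] [ 0.43756609 -0.19632533  0.01526886] ((432.8982849121094, -198.11569213867188), (70.85333251953125, 17.938339233398438), 21.462574005126953)
206 [[-0.0072, -0.0038, 0.0483], [-0.0011, 0.001, 0.0538], [0.0026, 0.0059, 0.0568]] [ 0.43368273 -0.19769621  0.0386595 ] ((432.8546142578125, -198.0115203857422), (10.990715026855469, 9.813155174255371), 21.594816207885742)
```

Emit:
{"name": "send_rows", "arguments": {"targets": [[0.5,-0.002,-0.002,-0.03,0],[0.5,0,0,-0.03,0],[0.5,0,0,-0.018,0],[0.5,0,0,-0.008,0],[0.4,0,0,0,0]]}}

```text
time: 11.85
tool_pos: [0.4327, -0.199, 0.0058]
tool_rot: [3.141, -0.001, 0.371]
contact_force: [0.1, -0.6, 0.2]
opening: 0.0417
grip_force: 0.0
```

Emit:
{"name": "send_rows", "arguments": {"targets": [[0,0,0,0,0],[0,0,0,0,0],[0,0,0,0,0],[0,0,0,0,0],[0,0,0,0,0]]}}

```text
time: 12.35
tool_pos: [0.4325, -0.1991, 0.0061]
tool_rot: [3.14, -0.001, 0.371]
contact_force: [0.1, 0.6, 6.9]
opening: 0.0178
grip_force: 20.0
```

Emit:
{"name": "send_rows", "arguments": {"targets": [[0,0,0,0.02,0],[0,0,0,0.04,0],[0,0,0,0.045,0],[0,0,0,0.045,0],[0,0,0,0,-0.05]]}}

```text
time: 12.85
tool_pos: [0.4348, -0.2006, 0.1611]
tool_rot: [3.132, -0.007, 0.32]
contact_force: [-0.5, -0.8, -1.2]
opening: 0.018
grip_force: 20.0
```

Emit:
{"name": "send_rows", "arguments": {"targets": [[0,0.025,0.028,0,0],[0,0.025,0.028,0,0],[0,0.025,0.028,0,0],[0,0.025,0.028,0,0],[0,0.025,0.028,0,0]]}}

```text
time: 13.35
tool_pos: [0.5576, -0.0575, 0.1553]
tool_rot: [3.141, 0.0, 0.321]
contact_force: [1.2, -0.4, -0.6]
opening: 0.0182
grip_force: 20.0
```

Emit:
{"name": "send_rows", "arguments": {"targets": [[0,0.025,0.028,0,0],[0,0.025,0.028,0,0],[0,0.025,0.028,0,0],[0,0.013,0.015,0,0],[0,0,0,0,0]]}}

```text
time: 13.85
tool_pos: [0.6459, 0.0426, 0.1545]
tool_rot: [-3.141, -0.0, 0.324]
contact_force: [-0.2, -0.2, -0.4]
opening: 0.0182
grip_force: 20.0
```

Run:
```python
from h import *
p,W,s=wcloud(); cv2.imwrite("pics/w4.png",p[...,::-1]); np.save("w4.npy",W); print(s["tool_pos"],s["tool_rot"],s["opening"])
```

```text
[0.64587937 0.04261468 0.15454931] [-3.14119716e+00 -2.91863004e-04  3.23716621e-01] 0.01818533884705758
```

View pics/w4.png

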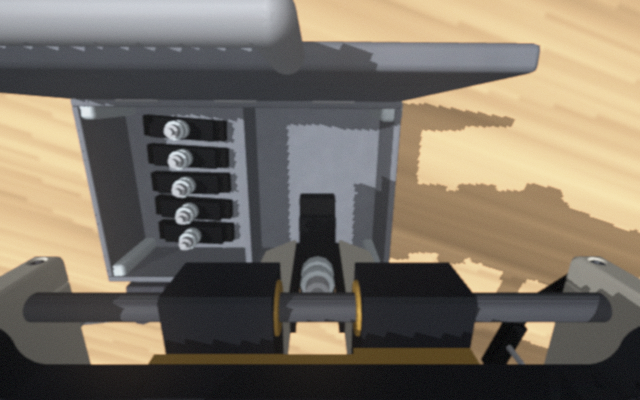

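The shoe is held upright over the bay, with the divider at column 250 and the outer wall at 393. Before lowering, I'll check clearance to the lid and bay walls.

Run:
```python
from h import *
W=np.load("w4.npy"); s=observe(); R=Ro.from_euler("xyz",s["tool_rot"]).as_matrix()
print(np.array(calibration("wrist")["hand_eye"])[:3,3])
L=(W-s["tool_pos"])@R
for n,(u,v) in dict(bar=(150,25),lid=(400,60),lid2=(200,75),farwall=(320,104),div=(249,180),rwall=(393,180),floor=(270,160),shoetip=(318,205)).items(): print(n,L[v,u].round(3),W[v,u].round(3))
m=(W[...,2]>.09)&(L[...,2]<.1)&(L[...,0]>.03); m[240:]=0; print("nearest lid x",np.nanpercentile(L[m][:,0],[0.5,5,50]))
```

```text
[ 0.08443314  0.00022943 -0.15823181]
bar [ 0.096 -0.027 -0.101] [0.728 0.097 0.255]
lid [ 0.095  0.022 -0.06 ] [0.742 0.05  0.214]
lid2 [ 0.092 -0.037 -0.049] [0.72  0.105 0.204]
farwall [0.08  0.001 0.089] [0.721 0.065 0.066]
div [ 0.019 -0.057  0.105] [0.645 0.101 0.05 ]
rwall [0.023 0.058 0.09 ] [ 0.685 -0.007  0.064]
floor [ 0.027 -0.045  0.149] [0.657 0.093 0.006]
shoetip [ 0.034 -0.    -0.005] [0.677 0.052 0.159]
nearest lid x [0.03303063 0.08617782 0.09433468]
```

The wrist camera would come down close to the standing lid. I'll back off, turn the tool half a turn so the camera faces the robot, then return.

Emit:
{"name": "send_rows", "arguments": {"targets": [[0,-0.03,-0.01,0,0],[0,-0.03,-0.01,0,0],[0,0,0,0,0.1],[0,0,0,0,0.14],[0,0,0,0,0.14]]}}

```text
time: 14.4
tool_pos: [0.5839, 0.0189, 0.1556]
tool_rot: [3.141, 0.0, 0.705]
contact_force: [-0.2, 0.0, -0.8]
opening: 0.0178
grip_force: 20.0
```

Emit:
{"name": "send_rows", "arguments": {"targets": [[0,0,0,0,0.14],[0,0,0,0,0.14],[0,0,0,0,0.14],[0,0,0,0,0.14],[0,0,0,0,0.14]]}}

```text
time: 14.9
tool_pos: [0.584, 0.019, 0.1553]
tool_rot: [-3.141, 0.0, 1.405]
contact_force: [0.8, 1.0, -0.9]
opening: 0.0177
grip_force: 20.0
```

Emit:
{"name": "send_rows", "arguments": {"targets": [[0,0,0,0,0.14],[0,0,0,0,0.14],[0,0,0,0,0.14],[0,0,0,0,0.14],[0,0,0,0,0.14]]}}

```text
time: 15.4
tool_pos: [0.584, 0.019, 0.1553]
tool_rot: [-3.141, -0.0, 2.105]
contact_force: [-1.0, -0.4, -0.8]
opening: 0.0179
grip_force: 20.0
```

Emit:
{"name": "send_rows", "arguments": {"targets": [[0,0,0,0,0.14],[0,0,0,0,0.14],[0,0,0,0,0.14],[0,0,0,0,0.14],[0,0,0,0,0.14]]}}

```text
time: 15.9
tool_pos: [0.584, 0.019, 0.1553]
tool_rot: [-3.141, -0.0, 2.805]
contact_force: [-0.3, 1.1, -0.2]
opening: 0.018
grip_force: 20.0
```

Emit:
{"name": "send_rows", "arguments": {"targets": [[0,0,0,0,0.14],[0,0,0,0,0.14],[0,0,0,0,0.14],[0,0,0,0,0.14],[0,0,0,0,0]]}}

```text
time: 16.4
tool_pos: [0.5842, 0.0191, 0.1553]
tool_rot: [-3.141, -0.0, -2.922]
contact_force: [0.1, 0.5, -0.5]
opening: 0.0179
grip_force: 20.0
```

Emit:
{"name": "send_rows", "arguments": {"targets": [[0,0.029,0.011,0,0.1],[0,0.029,0.011,0,0],[0,0,0,-0.02,0],[0,0,0,-0.02,0],[0,0,0,0,0]]}}

```text
time: 16.9
tool_pos: [0.6407, 0.0417, 0.1121]
tool_rot: [3.139, -0.006, -2.826]
contact_force: [-0.6, 0.5, -1.8]
opening: 0.0177
grip_force: 20.0
```

Emit:
{"name": "send_rows", "arguments": {"targets": [[0,0,0,-0.02,0],[0,0,0,-0.02,0],[0,0,0,-0.02,0],[0,0,0,0,0],[0,0,0,0,0]]}}

```text
time: 17.4
tool_pos: [0.6432, 0.0419, 0.0563]
tool_rot: [-3.141, 0.001, -2.824]
contact_force: [0.7, 0.0, 0.3]
opening: 0.0175
grip_force: 20.0
```

Emit:
{"name": "send_rows", "arguments": {"targets": [[0,0,0,-0.015,0],[0,0,0,-0.015,0],[0,0,0,-0.01,0],[0,0,0,0,0],[0,0,0,0,0]]}}

```text
time: 17.9
tool_pos: [0.6428, 0.0423, 0.0147]
tool_rot: [3.141, -0.001, -2.822]
contact_force: [-0.1, -0.2, 0.3]
opening: 0.0177
grip_force: 20.0
```

Emit:
{"name": "send_rows", "arguments": {"targets": [[0,0,0,-0.002,0],[0,0,0,-0.002,0],[0,0,0,0,0]]}}

```text
time: 18.2
tool_pos: [0.6431, 0.0422, 0.0112]
tool_rot: [-3.142, 0.0, -2.822]
contact_force: [0.1, 0.7, -0.6]
opening: 0.0174
grip_force: 20.0
```

Emit:
{"name": "send_rows", "arguments": {"targets": [[0.35,0,0,0,0],[0.35,0,0,0,0],[0.35,0,0,0,0],[0.35,0,0,0,0],[0.35,0,0,0.02,0]]}}

```text
time: 18.7
tool_pos: [0.641, 0.0423, 0.0287]
tool_rot: [3.139, -0.005, -2.822]
contact_force: [-0.6, -0.3, -1.2]
opening: 0.0321
grip_force: 0.0
```

Emit:
{"name": "send_rows", "arguments": {"targets": [[0.35,0,0,0.04,0],[0.35,0,0,0.04,0],[0.35,0,0,0.04,0],[0.35,-0.01,-0.02,0.04,0],[0.35,-0.02,-0.04,0,0]]}}

```text
time: 19.2
tool_pos: [0.6164, -0.0166, 0.1976]
tool_rot: [-3.137, 0.012, -2.818]
contact_force: [0.9, -0.7, -0.7]
opening: 0.0323
grip_force: 0.0
```

Emit:
{"name": "send_rows", "arguments": {"targets": [[0.35,-0.02,-0.04,0,0],[0.35,-0.02,-0.04,0,0],[0.35,-0.02,-0.04,0,0],[0.35,-0.02,-0.04,0,0],[0.35,0,0,0,0]]}}

```text
time: 19.7
tool_pos: [0.5308, -0.1822, 0.1914]
tool_rot: [-3.14, -0.001, -2.828]
contact_force: [-0.3, 0.5, 0.0]
opening: 0.0321
grip_force: 0.0
```

Run:
```python
from h import *
p,W=cloud("top"); b=p[100:300,150:470,::-1]; cv2.imwrite("pics/top2.png",cv2.resize(b,None,fx=2.5,fy=2.5,interpolation=cv2.INTER_CUBIC))
z=W[...,2]; near=np.hypot(W[...,0]-.642,W[...,1]-.042)<.035
P=W[near&(z>.03)&(z<.06)]; print(len(P),np.median(P,0),P[:,2].max()); P=W[near&(z>.016)&(z<.025)];print(len(P),np.median(P,0))
```

```text
31 [0.64255743 0.04149586 0.03953193] 0.05083557757897195
130 [0.63812147 0.04107391 0.02046617]
```

View pics/top2.png

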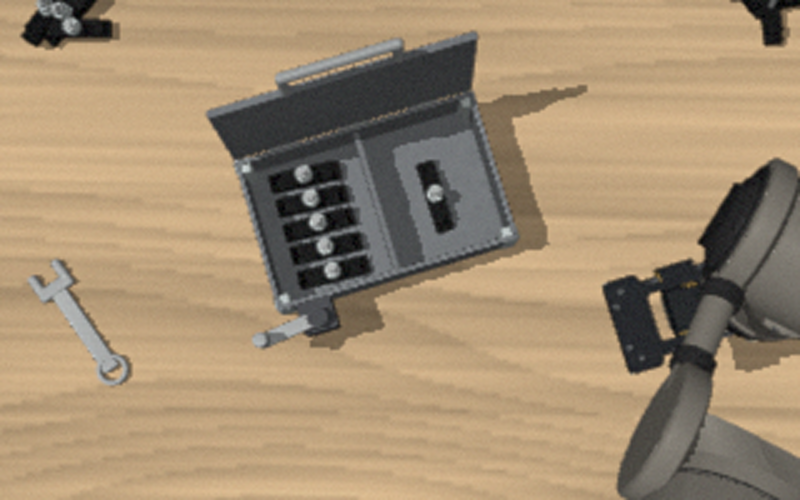

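The shoe stands stud-up in the empty bay at (435,195). The lid is open, the latch at (290,330) is out, and the block top reads about 20.5 mm, which means the shoe is on the floor. Handing in.

```bash
python3 -c "
from cell import hand_in
print(hand_in())"
```

```text
the job is handed in; nothing more can be done
None
```

I handed the job in at about 20 s: the latch is swung clear, the lid stands open leaning back, and the finished shoe lies stud-up on the floor of the empty bay; the bare shoes and wrench were never touched, and the hand-in gave no verdict.

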